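# Roll a glass column into a vee cradle and clamp it

### The job

Roll the amber glass column along the deck of the blue holder, over the yellow sill, so that it runs down into the vee by itself and comes to rest there, untouched, more or less centred under the ram. Then press the ram's black cap down, feeling for the contact, until its sprung pad holds the column with about 6 N (half of the pad's spring travel), and let go. The glass is thin: never lift or grip it, push it only lightly, do not overload it with the pad, and leave the glassware alongside alone.

Things in the scene. Friction and masses are not known exactly. Their poses are not given: they have to be found in the camera images.
- holder: Fixed blue and aluminium column holder, base 290 x 180 mm; x = rolling direction, y = along the vee, z up; origin on the bench surface below the sill's crest, mid width. Flat deck 42 mm above the bench from x -118 to -12 mm, behind it a lip 8 mm higher at x -124 to -118. Deck, sill, ramp and vee are 170 mm wide with a 24 mm slot down the middle.
- sill_crest (a point): Middle of the crest of the yellow sill, 45 mm above the bench, at holder x 0; axes as the holder's. The sill rises 3 mm from the deck over 12 mm; beyond the crest a ramp falls to 34 mm above the bench at x 55 mm, the near edge of the vee. A column let go short of the crest rolls back to the deck; past it, it rolls into the vee by itself.
- vee_seat (a point): Where the column's centre is when it is fully seated and centred: at holder x 71, y 0, 43.5 mm above the bench; axes as the holder's. The 90 degree vee has its lowest line 18 mm above the bench; its far face rises to 52 mm at x 105 mm. The ram's axis passes through this point.
- head_top (a point): Top of the C-frame's head where the ram passes through, at holder x 71, y 0, 169 mm above the bench. The head spans x 48 to 156 mm, is 48 mm wide and 30 mm high; its post stands at x 128 to 156 mm.
- column: Loose amber glass column with blue end caps: a smooth, slippery cylinder 36 mm in diameter, 150 mm long, with a white 12 mm nipple on each end; 0.17 to 0.35 kg. Origin at its centre, y along its axis; x and z turn as it rolls. Starts lying on the deck 33 to 55 mm before the crest, a little askew. Fragile: over 12 N from the robot or 15 N from the pad breaks it.
- ram: Vertical steel ram through the head with a black cap, 48 mm in diameter, 12 mm thick. Origin at the centre of the cap's top face, 237 mm above the bench when fully up; starts 0 to 5 mm down; slides straight down 55 mm at most. A friction brake holds it wherever it is left: pushing it down takes a steady 9 to 10 N while the pad is free, plus the pad's force once it bears.
- ram_foot (a point): Lower end of the ram's steel rod, 110 mm below the cap's top. Below it sits a 28 mm rubber pad on a spring, 2.5 N per mm, 5 mm of travel, hard beyond. The pad's stand-off was screwed to an unknown, unmeasured length: its face is 19 to 39 mm below this point, so its meeting the column must be felt, as a rise of the pressing force above the brake's drag.
- beaker: Glass beaker, 66 mm in diameter, 85 mm high, standing beside the holder; origin under its base. Leave alone.
- reagent: Amber bottle, 60 mm in diameter, 120 mm high, standing beside the holder; origin under its base. Leave alone.
- jar: White jar, 56 mm in diameter, 70 mm high, standing beside the holder; origin under its base. Leave alone.
Not all that is in view belongs to the job. Leave any green or turquoise look-alike of the column alone.

How it is judged:
By the outcome, as a careful person would: the job done as asked, in the order asked, and still so for the second after the job is handed in, with the robot touching nothing.
It also fails if it takes over 40 s, if anything falls off the work surface, if the arm or the gripper's body presses on something with over 40 N, if the wrist force passes 120 N, or if a joint passes its speed limit or range.

### The arm

A 7-joint arm with a two-finger parallel gripper is mounted at the origin on the work surface. World frame = base frame: x ahead of the robot, y to its left, z up, the work surface at z = 0. Lengths are in m, angles in rad, forces in N, time in s.
With the tool pointing down it reaches from about 0.425 to 0.875 m from the base axis. Payload 4.7 kg.
Tool frame: the origin (TCP) lies at the very end of the fingers, on their centre line; the grasp point (between the pads) lies 19 mm behind it (grip_point_offset is the distance from the TCP to the grasp point, in m); x points along the fingers, z is the direction in which the jaws open and shut, and the axes are right-handed (so a half turn about x gives the same grasp; the last joint's range is limited). The gripper opens to 87 mm and grips with 3 to 60 N. Pads are 19 mm wide; open, the fingers measure 117 mm over their backs; the gripper's body (75 mm by 190 mm) begins 51 mm behind the grasp point.
Start: joints at [1.207, 0.321, -0.07, 1.45, 0.023, 1.371, -0.057], TCP at [0.24, -0.604, 0.223] pointing down, gripper open.
Joint ranges: [-2.86, 2.86], [-0.3, 2.09], [-1.38, 1.24], [0.06, 2.45], [-1.56, 4.7], [0.09, 2.05], [-2.69, 2.69]. Speed limits (rad/s): [2.57, 2.57, 3.14, 3.14, 3.14, 3.14, 3.14].

### API

Orientations are given as a rotation vector (axis times angle).
In Python, from bench import get_state, get_image, calibration, close_job, grip_point_offset gives the robot as it stands.
- The arm moves only by the tool play_rows, never from a script. Its argument "targets" is a list of rows, each an object with "claw": the closure, from 0 (fully open) to 1 (shut); "linear": the shift along the tool's x, y, z as a fraction of full scale, a list of three; "rotation": the turn, a rotation vector about the tool's x, y, z as a fraction of full scale, a list of three. In form: [{"claw": claw, "linear": [x, y, z], "rotation": [wx, wy, wz]}, ...]. A call has 1 to 10 rows; each row shifts and turns the pose as measured when the row begins, along the tool's axes as they then stand; what a row does not reach is not made up. Full scale, the value 1, is 2.5 cm for a shift and 90 degrees for a turn. A row lasts 1/12 s, in which the tool goes at most 41.7 mm and 7.16 degrees, less where a joint would pass 70% of its speed; a pose out of reach is approached as far as the arm can. A call with a number of a shift or a turn outside -1 to 1 is refused whole. A call with a gripper value outside its range is refused whole. The fingers move at their own pace and stop on an object; "newtons" is the grip in N (left out, the last holds). Time passes only in rows, so rows that do not move let the fingers close. It gives the time, the measured TCP pose, the force and the opening at its end, in the units of the state.
- get_state(): the state, without advancing time (a new reading comes with each control period).
- get_image(name): name is "scene" or "top" or "wrist"; returns the picture (384x512x3 uint8, blue, green, red); there is no depth.
- calibration(name): a dict with "fx", "fy", "cx", "cy" (pixels), "dist_coeffs" ([k1, k2, p1, p2, k3] as OpenCV has them; the pictures are not rectified), "rvec" (rotation vector, rad) and "tvec" (3), from world to camera coordinates, as OpenCV has them; the wrist camera has in their place "hand_eye" (4x4, takes a point from camera to tool coordinates, whose origin is the TCP and whose axes are the tool frame's). Camera axes: x right, y down, z forward; pixel columns grow to the right and rows downward; lengths in m; the calibration is good to about 2 mm. A picture is of the moment at which its call begins: read the wrist's pose just before it. calibration takes no time and is no camera call.
- close_job(): hands the job in, once; it reports no verdict.
The state is a dict: "time": time; "joint_positions": joint angles; "qd": joint speeds; "joint_torque": joint torques, N m; "position": TCP position; "tool_rot": TCP orientation; "ft_force": force on the tool from outside, world axes, zero at the start; "torque": the same for the moment, N m; "grip_width": opening from 0.0 (shut) to 1.0 (fully open).
Only numpy, scipy, OpenCV 4.12 (cv2) and the standard library are available. Lean on these libraries where they do the work, as an engineer would, in place of code of your own. Each camera call takes 0.05 s, during which the arm holds its last target. There are 200 camera calls.

## Working session

There is one attempt and no reset: what is moved stays moved. The work goes in short steps, Python scripts to look and compute and a tool call to move; the robot and the scene stay as the last step left them, time stands still between calls to the robot, and variables do not carry over. Pictures are saved under pics/ and viewed, about 8 in all and at most 12, crops included, and the job is handed in when it is done.

Besides the shell and the picture viewer there is one more tool, called as name(argument=value, ...) on one line, values as JSON. play_rows: Moves the arm, as the interface text tells. Shift numbers are shares of 2.5 cm and turn numbers shares of 90 degrees, none past 1 either way. Its arguments: {"type":"object","properties":{"targets":{"type":"array"},"newtons":{"type":"number"}},"required":["targets"]}

```bash
mkdir -p pics; ls; python3 - <<'E'
from bench import *
import cv2,numpy as np
s=get_state(); print(s)
for n in("scene","top","wrist"):
    c=calibration(n); print(n,c)
a=get_image("scene");b=get_image("top")
cv2.imwrite("pics/scene0.png",a);cv2.imwrite("pics/top0.png",b)
E
```

```text
pics
{'time': 0.0, 'joint_positions': array([ 1.2071006 ,  0.32180819, -0.07007085,  1.45165592,  0.02258727,
        1.37080026, -0.0568655 ]), 'qd': array([ 2.95233954e-04, -3.66343039e-04,  7.78972014e-04,  4.46889561e-05,
       -6.77383246e-04,  6.22718971e-04,  1.43080871e-03]), 'joint_torque': array([-6.21760573e-04, -4.91283453e+01, -4.04180093e-01, -3.12522554e+01,
       -6.37133187e-02,  4.36752336e-02,  1.65656352e-04]), 'position': array([ 0.23951524, -0.60367378,  0.2214806 ]), 'tool_rot': array([ 0.92755218,  1.36623715, -0.92592969]), 'ft_force': array([0.04110237, 0.29547477, 0.24556591]), 'torque': array([-0.01384732,  0.03240767, -0.00531398]), 'grip_width': 1.0031208593883232}
scene {'fx': 373.20657977123085, 'fy': 373.20657977123085, 'cx': 251.49560726811748, 'cy': 191.86280581310703, 'dist_coeffs': array([-0.02718813,  0.        ,  0.        ,  0.        ,  0.        ]), 'rvec': array([ 1.63312807,  1.84586708, -0.83404635]), 'tvec': array([ 0.00504748, -0.20765293,  1.36409461])}
top {'fx': 366.70393279396643, 'fy': 366.70393279396643, 'cx': 251.23318501121568, 'cy': 194.4621842847798, 'dist_coeffs': array([-0.11837366,  0.        ,  0.        ,  0.        ,  0.        ]), 'rvec': array([ 2.16924882, -2.13079837,  0.12905683]), 'tvec': array([0.04823189, 0.53976665, 0.97415879])}
wrist {'fx': 314.7909763028983, 'fy': 314.7909763028983, 'cx': 253.57235618462656, 'cy': 188.28678126628796, 'dist_coeffs': array([-0.06890975,  0.        ,  0.        ,  0.        ,  0.        ]), 'hand_eye': array([[-8.75900813e-05, -2.60383708e-01,  9.65505213e-01,
        -1.61677711e-01],
       [-1.95310978e-04, -9.65505194e-01, -2.60383721e-01,
         7.20477028e-02],
       [ 9.99999977e-01, -2.11380798e-04,  3.37128818e-05,
         2.67060174e-05],
       [ 0.00000000e+00,  0.00000000e+00,  0.00000000e+00,
         1.00000000e+00]])}
```

View pics/scene0.png

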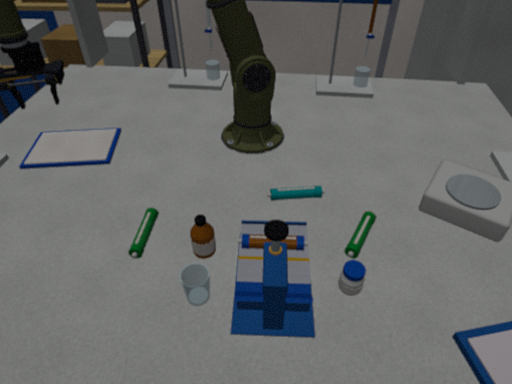

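View pics/top0.png

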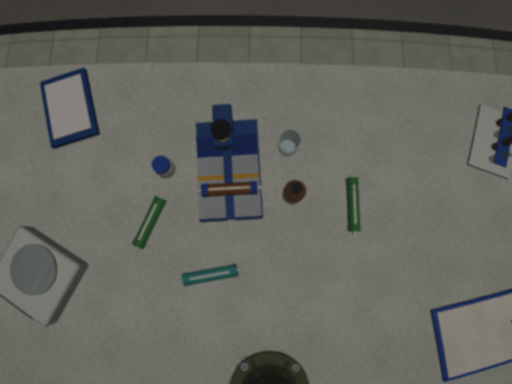

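The amber column with blue caps lies at top px (230,188) on the deck and at scene px (273,242). The turquoise one (top 210,275) and the green ones (149,222 and 353,204) are look-alikes. The sill is at top (228,177), the ram cap at (221,130). Next come an enlarged crop and the measurements.

```bash
cat > h.py <<'E'
import numpy as np,cv2
from bench import *
def ray(n,px):
    c=calibration(n);K=np.array([[c['fx'],0,c['cx']],[0,c['fy'],c['cy']],[0,0,1]])
    u=cv2.undistortPoints(np.array(px,float).reshape(-1,1,2),K,c['dist_coeffs']).reshape(-1,2)
    d=np.c_[u,np.ones(len(u))]
    if n=="wrist":
        s=get_state();R0=cv2.Rodrigues(s['tool_rot'])[0];H=c['hand_eye']
        return R0@H[:3,3]+s['position'],d@(R0@H[:3,:3]).T
    R=cv2.Rodrigues(c['rvec'])[0]
    return -R.T@c['tvec'],d@R
def plane(n,px,z):
    o,d=ray(n,px);return o+d*((z-o[2])/d[:,2])[:,None]
def tri(a,pa,b,pb):
    o,d=ray(a,pa);p,e=ray(b,pb);d=d[0];e=e[0]
    s=np.linalg.lstsq(np.c_[d,-e],p-o,rcond=None)[0]
    A=o+d*s[0];B=p+e*s[1];return (A+B)/2,np.linalg.norm(A-B)
def ctr(m): 
    y,x=np.nonzero(m);return x.mean(),y.mean(),len(x)
E
python3 - <<'E'
from h import *
t=cv2.imread("pics/top0.png");s=cv2.imread("pics/scene0.png")
c=cv2.resize(t[90:230,130:330],None,fx=4,fy=4,interpolation=2)
cv2.imwrite("pics/crop_top.png",c)
H=cv2.cvtColor(t,cv2.COLOR_BGR2HSV)
def mask(im,lo,hi,box):
    H=cv2.cvtColor(im,cv2.COLOR_BGR2HSV);m=cv2.inRange(H,lo,hi);r=np.zeros_like(m);x0,y0,x1,y1=box;r[y0:y1,x0:x1]=m[y0:y1,x0:x1];return r
y=mask(t,(18,110,80),(32,255,255),(190,165,270,200))
p=np.argwhere(y)[:,::-1];print("sill",len(p),p.min(0),p.max(0))
W=plane("top",p,0.045)
f=np.polyfit(W[:,1],W[:,0],1);print("sill x=f(y)",f,W.min(0),W.max(0),W.mean(0))
k=mask(t,(0,0,0),(180,255,45),(205,110,240,148));print("cap top",ctr(k))
k2=mask(s,(0,0,0),(180,255,45),(260,215,295,243));print("cap scene",ctr(k2))
for z in(.225,.237):print(plane("top",[ctr(k)[:2]],z))
print(tri("top",[ctr(k)[:2]],"scene",[ctr(k2)[:2]]))
a=mask(t,(0,90,40),(14,255,255),(195,178,265,200));p=np.argwhere(a)[:,::-1]
W=plane("top",p,0.06);print("glass",len(p),W.mean(0),W.min(0),W.max(0),np.polyfit(W[:,1],W[:,0],1))
E
```

```text
sill 212 [198 173] [258 180]
sill x=f(y) [-0.07751724  0.59627949] [0.57515067 0.04019082 0.045     ] [0.59726529 0.20522705 0.045     ] [0.58665074 0.12421431 0.045     ]
cap top (np.float64(220.8032345013477), np.float64(130.3045822102426), 371)
cap scene (np.float64(275.96287128712873), np.float64(230.24752475247524), 404)
[[0.66136293 0.12839696 0.225     ]]
[[0.65762474 0.1271952  0.237     ]]
(array([0.66155754, 0.12830124, 0.22441997]), np.float64(0.0003081527919197206))
glass 311 [0.54927658 0.11849874 0.06      ] [0.53216227 0.0637332  0.06      ] [0.56664066 0.17482894 0.06      ] [-0.06524522  0.55700806]
```

View pics/crop_top.png

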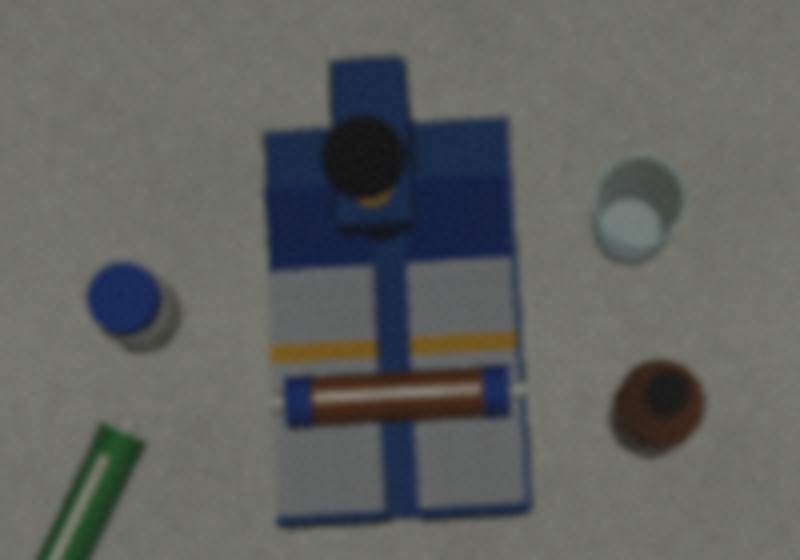

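The crop confirms it: the amber glass with two blue caps and white nipples lies short of the sill, and it is the only amber column. The crest comes out near (0.588, 0.123), agreeing with ram minus 71 mm to about 3 mm, and the column is about 39 mm before it, within the stated range. Next I work out the approach.

```bash
cat >> h.py <<'E'
def go(p,yaw):
    "shift (full-scale units, tool axes) & rotation to reach p, tool x down, y axis at world yaw"
    s=get_state();R=cv2.Rodrigues(s['tool_rot'])[0]
    x=np.array([0,0,-1.]);y=np.array([np.cos(yaw),np.sin(yaw),0]);G=np.c_[x,y,np.cross(x,y)]
    r=cv2.Rodrigues(R.T@G)[0].ravel()
    print("lin",(R.T@(np.array(p)-s['position'])/.025).round(2),"rot",(r/(np.pi/2)).round(3),"pos",s['position'].round(4),"F",s['ft_force'].round(2),s['torque'].round(2))
E
python3 - <<'E'
from h import *
R=cv2.Rodrigues(get_state()['tool_rot'])[0];print(R.round(2), grip_point_offset)
for yaw in(.0775,.0775+np.pi):go((.46,.116,.2),yaw)
for nme,px,z in(("beaker",[289,150],0.0),("reagent",[294,195],.06),("jar",[162,165],.07)):print(nme,plane("top",[px],z))
E
```

```text
[[-0.    0.93  0.37]
 [ 0.    0.37 -0.93]
 [-1.   -0.   -0.  ]] 0.0187
lin [  0.9   18.82 -23.5 ] rot [ 0.191 -0.001  0.   ] pos [ 0.2395 -0.6037  0.2215] F [-0.53 -0.41 -0.51] [ 0.01 -0.01 -0.01]
lin [  0.9   18.82 -23.5 ] rot [-1.809 -0.    -0.002] pos [ 0.2395 -0.6037  0.2215] F [-0.53 -0.41 -0.51] [ 0.01 -0.01 -0.01]
beaker [[ 0.67535388 -0.04890978  0.        ]]
reagent [[ 0.536127   -0.05724956  0.06      ]]
jar [[0.61065768 0.3009627  0.07      ]]
```

play_rows(targets=[{"claw":0,"linear":[0,0.9,-0.6],"rotation":[0,0,0]},{"claw":0,"linear":[0,0.9,-0.6],"rotation":[0,0,0]},{"claw":0,"linear":[0,0.9,-0.6],"rotation":[0,0,0]},{"claw":0,"linear":[0,0.9,-0.6],"rotation":[0,0,0]},{"claw":0,"linear":[0,0.9,-0.6],"rotation":[0,0,0]},{"claw":0,"linear":[0,0.9,-0.6],"rotation":[0,0,0]},{"claw":0,"linear":[0,0.9,-0.6],"rotation":[0,0,0]},{"claw":0,"linear":[0,0.9,-0.6],"rotation":[0,0,0]},{"claw":0,"linear":[0,0.9,-0.6],"rotation":[0,0,0]},{"claw":0,"linear":[0,0.9,-0.6],"rotation":[0,0,0]}])

```text
time: 0.93
position: [0.3909, -0.3768, 0.2143]
tool_rot: [0.94, 1.372, -0.941]
ft_force: [-0.2, -0.8, -0.1]
grip_width: 1.002
```

```bash
python3 -c "
from h import *
go((.46,.116,.2),.0775+np.pi)"
```

```text
lin [  0.68   9.56 -17.45] rot [-1.819 -0.008 -0.008] pos [ 0.3909 -0.3768  0.2143] F [-0.21 -0.82 -0.1 ] [-0.08 -0.05 -0.06]
```

play_rows(targets=[{"claw":0,"linear":[0.02,0.5,-0.9],"rotation":[0,0,0]},{"claw":0,"linear":[0.02,0.5,-0.9],"rotation":[0,0,0]},{"claw":0,"linear":[0.02,0.5,-0.9],"rotation":[0,0,0]},{"claw":0,"linear":[0.02,0.5,-0.9],"rotation":[0,0,0]},{"claw":0,"linear":[0.02,0.5,-0.9],"rotation":[0,0,0]},{"claw":0,"linear":[0.02,0.5,-0.9],"rotation":[0,0,0]},{"claw":0,"linear":[0.02,0.5,-0.9],"rotation":[0,0,0]},{"claw":0,"linear":[0.02,0.5,-0.9],"rotation":[0,0,0]},{"claw":0,"linear":[0.02,0.5,-0.9],"rotation":[0,0,0]},{"claw":0,"linear":[0.02,0.5,-0.9],"rotation":[0,0,0]}])

```text
time: 1.77
position: [0.4281, -0.1068, 0.2067]
tool_rot: [0.938, 1.379, -0.939]
ft_force: [0.7, 0.2, -0.8]
grip_width: 1.002
```

play_rows(targets=[{"claw":0,"linear":[0.02,0.45,-0.9],"rotation":[0,0,0]},{"claw":0,"linear":[0.02,0.45,-0.9],"rotation":[0,0,0]},{"claw":0,"linear":[0.02,0.45,-0.9],"rotation":[0,0,0]},{"claw":0,"linear":[0.02,0.45,-0.9],"rotation":[0,0,0]},{"claw":0,"linear":[0.02,0.45,-0.9],"rotation":[0,0,0]},{"claw":0,"linear":[0.02,0.45,-0.9],"rotation":[0,0,0]},{"claw":0,"linear":[0.02,0.45,-0.9],"rotation":[0,0,0]},{"claw":0,"linear":[0.02,0.45,-0.9],"rotation":[0,0,0]},{"claw":0,"linear":[0.02,0.45,-0.9],"rotation":[0,0,0]},{"claw":0,"linear":[0,0,0],"rotation":[0,0,0]}])

```text
time: 2.6
position: [0.4463, 0.1358, 0.2015]
tool_rot: [0.932, 1.384, -0.936]
ft_force: [-0.3, -0.1, 0.9]
grip_width: 0.998
```

play_rows(targets=[{"claw":0,"linear":[0,0,0],"rotation":[-0.079,0,0]},{"claw":0,"linear":[0,0,0],"rotation":[-0.079,0,0]},{"claw":0,"linear":[0,0,0],"rotation":[-0.079,0,0]},{"claw":0,"linear":[0,0,0],"rotation":[-0.079,0,0]},{"claw":0,"linear":[0,0,0],"rotation":[-0.079,0,0]},{"claw":0,"linear":[0,0,0],"rotation":[-0.079,0,0]},{"claw":0,"linear":[0,0,0],"rotation":[-0.079,0,0]},{"claw":0,"linear":[0,0,0],"rotation":[-0.079,0,0]},{"claw":0,"linear":[0,0,0],"rotation":[-0.079,0,0]},{"claw":0,"linear":[0,0,0],"rotation":[-0.079,0,0]}])

```text
time: 3.43
position: [0.4428, 0.1333, 0.198]
tool_rot: [-0.033, 1.596, 0.045]
ft_force: [-0.1, 0.5, -0.1]
grip_width: 1.005
```

```bash
python3 -c "
from h import *
print(get_state()['joint_positions'].round(2))
go((.46,.116,.2),.0775+np.pi)"
```

```text
[ 0.46 -0.03 -0.78  1.89 -0.03  1.3  -0.26]
lin [-0.1  -0.72  0.65] rot [-1.018 -0.009 -0.017] pos [0.4428 0.1333 0.198 ] F [-0.1   0.49 -0.1 ] [-0.01 -0.13 -0.01]
```

play_rows(targets=[{"claw":0,"linear":[0,0,0],"rotation":[-0.079,0,0]},{"claw":0,"linear":[0,0,0],"rotation":[-0.079,0,0]},{"claw":0,"linear":[0,0,0],"rotation":[-0.079,0,0]},{"claw":0,"linear":[0,0,0],"rotation":[-0.079,0,0]},{"claw":0,"linear":[0,0,0],"rotation":[-0.079,0,0]},{"claw":0,"linear":[0,0,0],"rotation":[-0.079,0,0]},{"claw":0,"linear":[0,0,0],"rotation":[-0.079,0,0]},{"claw":0,"linear":[0,0,0],"rotation":[-0.079,0,0]},{"claw":0,"linear":[0,0,0],"rotation":[-0.079,0,0]},{"claw":0,"linear":[0,0,0],"rotation":[-0.079,0,0]}])

```text
time: 4.27
position: [0.4399, 0.1263, 0.1945]
tool_rot: [-0.992, 1.351, 1.029]
ft_force: [0.3, -0.5, -0.1]
grip_width: 1.002
```

play_rows(targets=[{"claw":0,"linear":[0,0,0],"rotation":[-0.079,0,0]},{"claw":0,"linear":[0,0,0],"rotation":[-0.079,0,0]},{"claw":0,"linear":[0,0,0],"rotation":[-0.079,0,0]},{"claw":0,"linear":[0,0,0],"rotation":[0,0,0]}])

```text
time: 4.6
position: [0.4387, 0.1234, 0.1931]
tool_rot: [-1.268, 1.181, 1.315]
ft_force: [0.2, 1.1, 0.5]
grip_width: 1.0
```

```bash
python3 -c "
from h import *
print(get_state()['joint_positions'].round(2))
go((.46,.116,.2),.0775+np.pi)
cv2.imwrite('pics/wrist1.png',get_image('wrist'))"
```

```text
[ 0.44 -0.03 -0.74  1.9  -0.03  1.3   1.39]
lin [-0.31 -0.81 -0.39] rot [ 0.018  0.003 -0.023] pos [0.4387 0.1234 0.1931] F [0.15 1.13 0.45] [ 0.03 -0.2   0.01]
```

View pics/wrist1.png

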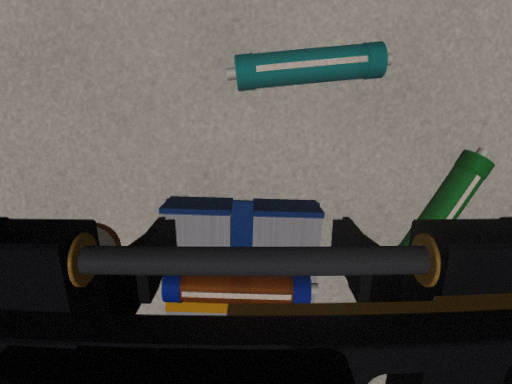

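The wrist view is turned (world +x is down). The deck's rear lip runs (163,201) to (322,207), the amber column is at about (237,288) behind the gripper bar, and the yellow sill is at (197,307). I use the lip to check the holder pose and the cap-to-cap lower edge for the column's skew.

```bash
python3 - <<'E'
from h import *
def H(p,yaw=.0775,o=(.588,.123)):
    d=np.array(p)[:,:2]-o;c,s=np.cos(yaw),np.sin(yaw);return np.c_[d@[c,s],d@[-s,c]].round(4)
im=cv2.imread("pics/wrist1.png");h=cv2.cvtColor(im,cv2.COLOR_BGR2HSV)
b=cv2.inRange(h,(105,120,50),(125,255,255))
# rear lip, upper edge per column
xs=[x for x in range(170,318,4) if not 228<x<256];
e=[(x,190+np.argmax(b[190:225,x]>0)) for x in xs]
W=plane("wrist",e,.05);print("lip fit",np.polyfit(W[:,1],W[:,0],1),H(W)[[0,-1]])
for n,x0,x1 in(("L",160,182),("R",292,312)):
    r=b[272:306,x0:x1];y,x=np.nonzero(r);print(n,x.min()+x0,x.max()+x0,y.min()+272,y.max()+272)
# column far (lower) silhouette
g=cv2.inRange(h,(105,120,50),(125,255,255))|cv2.inRange(h,(3,120,40),(14,255,255))
e=[]
for x in range(168,308,4):
    q=np.nonzero(g[276:304,x])[0]
    if len(q):e.append((x,276+q.max()))
print(e[::4]);W=plane("wrist",e,.06);print("col fit",np.polyfit(W[:,1],W[:,0],1),H(W)[[0,-1]])
t=[(104+0,0)]
T=plane("top",[(130+275/4,90+404/4),(130+524/4,90+388/4)],.06);print("nipples top",T,H(T))
L=plane("top",[(130+280/4,90+524/4),(130+531/4,90+510/4)],.05);print("lip top",L,H(L))
E
```

```text
lip fit [-0.07171462  0.47770917] [[-0.1194 -0.0717]
 [-0.1185  0.0754]]
L 162 180 276 301
R 293 310 276 302
[(168, np.int64(301)), (184, np.int64(301)), (200, np.int64(301)), (216, np.int64(302)), (232, np.int64(303)), (248, np.int64(303)), (264, np.int64(303)), (280, np.int64(303)), (296, np.int64(302))]
col fit [-0.08836353  0.57944653] [[-0.0184 -0.0757]
 [-0.0207  0.0698]]
nipples top [[0.54255277 0.19933452 0.06      ]
 [0.55629494 0.03170357 0.06      ]] [[-0.0394  0.0796]
 [-0.0387 -0.0886]]
lip top [[0.46232004 0.19456956 0.05      ]
 [0.47493149 0.02558321 0.05      ]] [[-0.1198  0.0811]
 [-0.1203 -0.0884]]
```

```bash
python3 -c "
from h import *
go((.50,.113,.09),.075+np.pi)"
```

```text
lin [ 4.03 -2.54 -0.68] rot [ 0.017  0.003 -0.023] pos [0.4387 0.1234 0.1931] F [0.8  0.66 0.67] [ 0.13 -0.16  0.02]
```

play_rows(targets=[{"claw":0,"linear":[0.0,-0.65,-0.2],"rotation":[0.017,0.003,-0.023]},{"claw":0,"linear":[0.2,-0.6,-0.2],"rotation":[0,0,0]},{"claw":0,"linear":[0.7,-0.6,-0.2],"rotation":[0,0,0]},{"claw":0,"linear":[0.8,-0.6,-0.1],"rotation":[0,0,0]},{"claw":0,"linear":[0.8,-0.1,0],"rotation":[0,0,0]},{"claw":0,"linear":[0.8,0,0],"rotation":[0,0,0]},{"claw":0,"linear":[0.6,0,0],"rotation":[0,0,0]},{"claw":0,"linear":[0,0,0],"rotation":[0,0,0]}])

```text
time: 5.32
position: [0.5081, 0.1068, 0.0916]
tool_rot: [-1.242, 1.189, 1.232]
ft_force: [-0.2, -0.8, -0.9]
grip_width: 1.0
```

```bash
python3 -c "
from h import *
go((.50,.113,.053),.075+np.pi)"
```

```text
lin [1.54 0.32 0.26] rot [-0.024 -0.002  0.003] pos [0.5081 0.1068 0.0916] F [-0.18 -0.8  -0.86] [ 0.09 -0.06  0.02]
```

play_rows(targets=[{"claw":0,"linear":[0.2,0.3,0.2],"rotation":[-0.024,0,0]},{"claw":0,"linear":[0.6,0,0],"rotation":[0,0,0]},{"claw":0,"linear":[0.4,0,0],"rotation":[0,0,0]},{"claw":0,"linear":[0.2,0,0],"rotation":[0,0,0]},{"claw":0,"linear":[0,0,0],"rotation":[0,0,0]}])

```text
time: 5.73
position: [0.4997, 0.1123, 0.0569]
tool_rot: [-1.27, 1.17, 1.258]
ft_force: [0.7, -0.6, 0.1]
grip_width: 1.005
```

```bash
python3 -c "
from h import *
go((.575,.1187,.054),.075+np.pi)
cv2.imwrite('pics/x.png',cv2.resize(get_image('scene')[170:320,150:350],None,fx=4,fy=4))"
```

```text
lin [ 0.14 -3.02  0.03] rot [ 0.    -0.002  0.004] pos [0.4997 0.1123 0.0569] F [ 0.73 -0.6   0.15] [ 0.16 -0.12  0.04]
```

View pics/x.png

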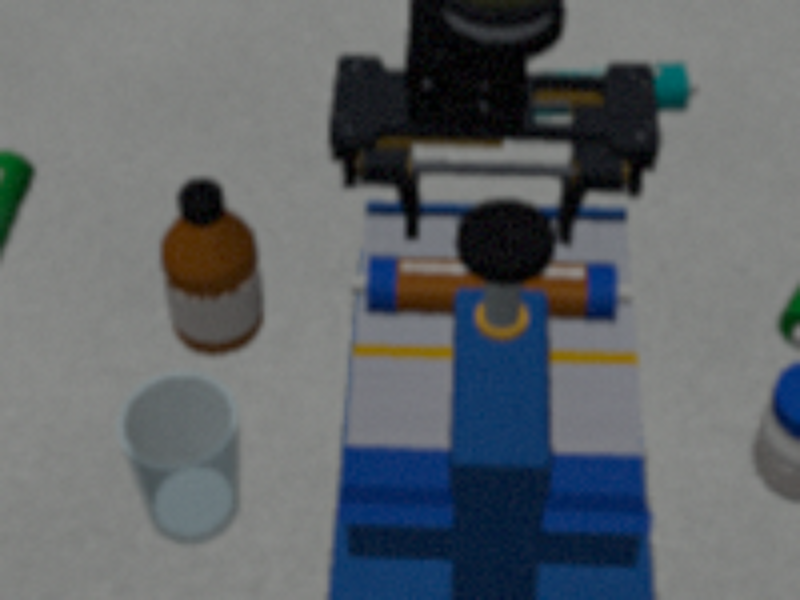

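play_rows(targets=[{"claw":0,"linear":[0.1,-0.15,0],"rotation":[0,0,0]},{"claw":0,"linear":[0.05,-0.15,0],"rotation":[0,0,0]},{"claw":0,"linear":[0,-0.15,0],"rotation":[0,0,0]},{"claw":0,"linear":[0,-0.1,0],"rotation":[0,0,0]},{"claw":0,"linear":[0,-0.1,0],"rotation":[0,0,0]},{"claw":0,"linear":[0,-0.1,0],"rotation":[0,0,0]},{"claw":0,"linear":[0,-0.1,0],"rotation":[0,0,0]},{"claw":0,"linear":[0,-0.1,0],"rotation":[0,0,0]},{"claw":0,"linear":[0,-0.1,0],"rotation":[0,0,0]},{"claw":0,"linear":[0,-0.1,0],"rotation":[0,0,0]}])

```text
time: 6.62
position: [0.5343, 0.1152, 0.057]
tool_rot: [-1.272, 1.166, 1.253]
ft_force: [0.3, -0.3, 0.3]
grip_width: 1.002
```

play_rows(targets=[{"claw":0,"linear":[0,-0.1,0],"rotation":[0,0,0]},{"claw":0,"linear":[0,-0.1,0],"rotation":[0,0,0]},{"claw":0,"linear":[0,-0.1,0],"rotation":[0,0,0]},{"claw":0,"linear":[0,-0.1,0],"rotation":[0,0,0]},{"claw":0,"linear":[0,-0.1,0],"rotation":[0,0,0]}])

```text
time: 7.03
position: [0.5479, 0.1162, 0.057]
tool_rot: [-1.272, 1.166, 1.253]
ft_force: [0.4, -0.9, -0.8]
grip_width: 1.0
```

```bash
python3 -c "
from h import *
go((.575,.1187,.054),.075+np.pi)"
```

```text
lin [ 0.13 -1.09  0.02] rot [-0.    -0.002  0.008] pos [0.5479 0.1162 0.057 ] F [ 0.42 -0.94 -0.78] [ 0.1  -0.04 -0.02]
```

play_rows(targets=[{"claw":0,"linear":[0,-0.08,0],"rotation":[0,0,0]},{"claw":0,"linear":[0,-0.08,0],"rotation":[0,0,0]},{"claw":0,"linear":[0,-0.08,0],"rotation":[0,0,0]},{"claw":0,"linear":[0,-0.08,0],"rotation":[0,0,0]},{"claw":0,"linear":[0,-0.08,0],"rotation":[0,0,0]}])

```text
time: 7.45
position: [0.557, 0.1169, 0.0566]
tool_rot: [-1.27, 1.17, 1.256]
ft_force: [-1.8, 0.3, 0.4]
grip_width: 1.002
```

```bash
python3 -c "
from h import *
go((.575,.1187,.054),.075+np.pi)
cv2.imwrite('pics/x2.png',cv2.resize(get_image('scene')[210:300,220:330],None,fx=6,fy=6))"
```

```text
lin [ 0.11 -0.72  0.02] rot [-0.    -0.003  0.005] pos [0.557  0.1169 0.0566] F [-1.81  0.3   0.41] [0.12 0.25 0.01]
```

View pics/x2.png

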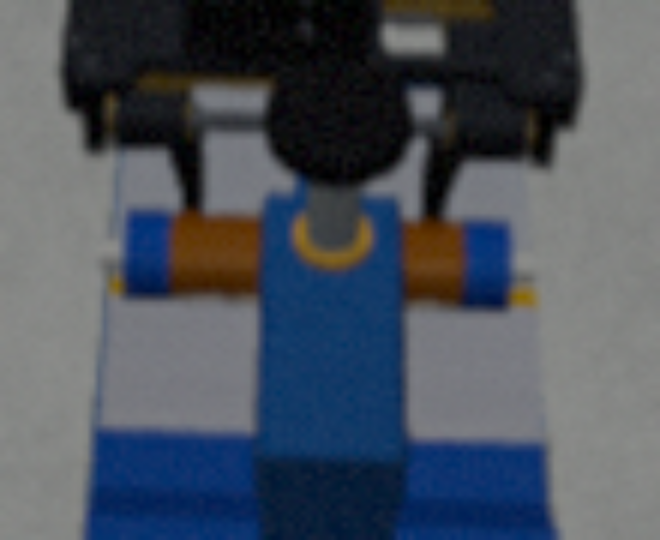

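The column rests against both fingers on the sill (caps at px 127 and 510, deck edges at 107 and 537), so it is centred to about 2 mm, with 1.8 N of push. I continue gently.

play_rows(targets=[{"claw":0,"linear":[0,-0.08,0],"rotation":[0,0,0]},{"claw":0,"linear":[0,-0.08,0],"rotation":[0,0,0]},{"claw":0,"linear":[0,-0.08,0],"rotation":[0,0,0]}])

```text
time: 7.75
position: [0.564, 0.1175, 0.0567]
tool_rot: [-1.271, 1.169, 1.255]
ft_force: [0.2, 0.3, 0.2]
grip_width: 1.002
```

play_rows(targets=[{"claw":0,"linear":[0,-0.08,0],"rotation":[0,0,0]},{"claw":0,"linear":[0,-0.08,0],"rotation":[0,0,0]}])

```text
time: 7.92
position: [0.5695, 0.1178, 0.057]
tool_rot: [-1.272, 1.167, 1.254]
ft_force: [0.3, -0.0, 0.2]
grip_width: 0.999
```

```bash
python3 - <<'E'
from h import *
im=get_image('scene');cv2.imwrite('pics/x3.png',im)
h=cv2.cvtColor(im,cv2.COLOR_BGR2HSV)
a=cv2.inRange(h,(3,120,40),(16,255,255));b=np.zeros_like(a);b[225:310,235:312]=a[225:310,235:312]
y,x=np.nonzero(b);
for lo,hi in((240,262),(288,305)):
    q=(x>lo)&(x<hi);print(y[q].mean() if q.any() else None,q.sum())
go((.575,.1187,.054),.075+np.pi)
E
```

```text
259.0774647887324 142
260.8 90
lin [ 0.12 -0.2   0.02] rot [-0.001 -0.002  0.008] pos [0.57   0.1178 0.0571] F [ 1.05 -0.73  0.71] [ 0.11 -0.18 -0.01]
```

play_rows(targets=[{"claw":0,"linear":[0,0.5,0],"rotation":[0,0,0]},{"claw":0,"linear":[0,0.8,0],"rotation":[0,0,0]},{"claw":0,"linear":[-0.5,0.4,0],"rotation":[0,0,0]},{"claw":1,"linear":[-0.9,0,0],"rotation":[0,0,0]},{"claw":1,"linear":[-0.9,0,0],"rotation":[0,0,0]},{"claw":1,"linear":[-0.9,0,0],"rotation":[0,0,0]},{"claw":1,"linear":[-0.9,0,0],"rotation":[0,0,0]},{"claw":1,"linear":[-0.9,0,0],"rotation":[0,0,0]},{"claw":1,"linear":[-0.9,0,0],"rotation":[0,0,0]},{"claw":1,"linear":[-0.9,0,0],"rotation":[0,0,0]}])

```text
time: 8.8
position: [0.5217, 0.1141, 0.2283]
tool_rot: [-1.268, 1.171, 1.259]
ft_force: [-0.0, 0.1, 0.2]
grip_width: 0.554
```

```bash
python3 - <<'E'
from h import *
im=get_image('scene');t=get_image('top');w=get_image('wrist')
cv2.imwrite('pics/w4.png',w);cv2.imwrite('pics/s4.png',im);cv2.imwrite('pics/t4.png',t)
a=cv2.resize(im[210:310,215:335],None,fx=5,fy=5);b=cv2.resize(t[90:230,185:275],None,fx=500/140,fy=500/140)[:500]
b=b[:,:]
c=np.hstack([cv2.resize(a,(480,400)),cv2.resize(b,(257,400))]);cv2.imwrite('pics/c4.png',c)
go((.66,.128,.27),.075+np.pi)
E
```

```text
lin [-1.59 -5.52  0.13] rot [-0.    -0.002  0.005] pos [0.5231 0.1145 0.2291] F [-0.23  0.05 -0.74] [ 0.09 -0.11  0.  ]
```

View pics/c4.png

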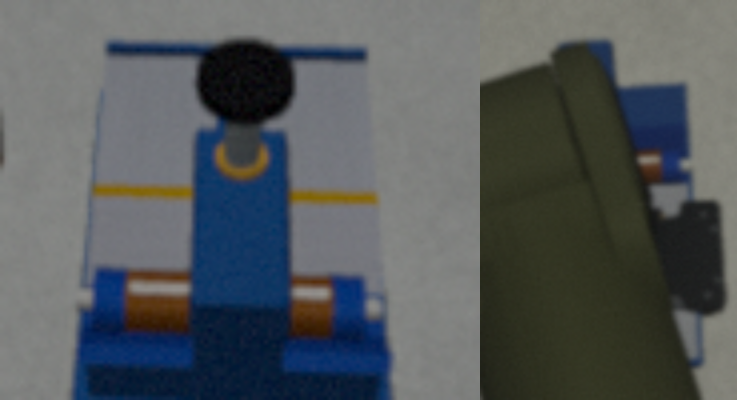

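The column has settled in the vee, level and parallel to it (crop px: nipple ends 78 and 382, deck edges about 80 and 387), so it is centred within about 2 mm. Now for the ram, with the fingers closed.

play_rows(targets=[{"claw":1,"linear":[-0.9,0,0],"rotation":[0,0,0]},{"claw":1,"linear":[-0.7,0,0],"rotation":[0,0,0]},{"claw":1,"linear":[0,-0.8,0],"rotation":[0,0,0]},{"claw":1,"linear":[0,-0.8,0],"rotation":[0,0,0]},{"claw":1,"linear":[0,-0.8,0.1],"rotation":[0,0,0]},{"claw":1,"linear":[0,-0.8,0],"rotation":[0,0,0]},{"claw":1,"linear":[0,-0.8,0],"rotation":[0,0,0]},{"claw":1,"linear":[0,-0.8,0],"rotation":[0,0,0]},{"claw":1,"linear":[0,-0.6,0],"rotation":[0,0,0]},{"claw":1,"linear":[0,0,0],"rotation":[0,0,0]}])

```text
time: 9.78
position: [0.6588, 0.1247, 0.2575]
tool_rot: [-1.266, 1.185, 1.264]
ft_force: [-1.2, -0.2, 0.8]
grip_width: 0.007
```

```bash
python3 - <<'E'
from h import *
im=get_image('scene')
c=np.hstack([cv2.resize(im[170:270,225:325],(500,500))]);cv2.imwrite('pics/c5.png',c)
go((.66,.128,.242),.075+np.pi)
s=get_state();print(s['grip_width'])
E
```

```text
lin [ 0.61 -0.12  0.12] rot [-0.001 -0.005 -0.005] pos [0.6573 0.1249 0.2572] F [-0.87 -1.05 -0.51] [ 0.13 -0.09  0.01]
0.0077165315836401635
```

View pics/c5.png

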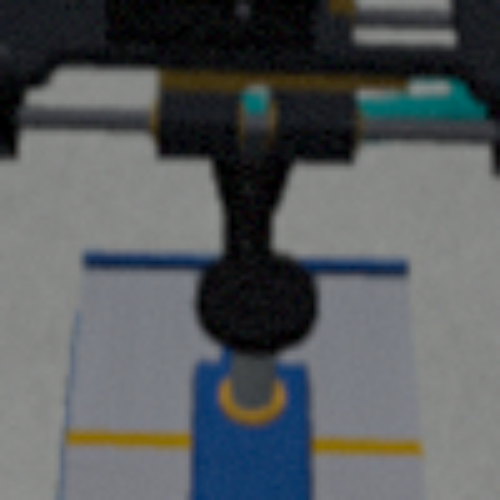

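The closed fingertip is above the cap, about 3 mm to its -y side (px 248 against 258), which agrees with the computed correction.

play_rows(targets=[{"claw":1,"linear":[0.2,-0.12,0.13],"rotation":[0,0,0]},{"claw":1,"linear":[0.15,0,0],"rotation":[0,0,0]},{"claw":1,"linear":[0.15,0,0],"rotation":[0,0,0]},{"claw":1,"linear":[0.05,0,0],"rotation":[0,0,0]},{"claw":1,"linear":[0.05,0,0],"rotation":[0,0,0]}])

```text
time: 10.25
position: [0.6562, 0.129, 0.239]
tool_rot: [-1.267, 1.189, 1.27]
ft_force: [-0.5, 0.4, -0.3]
grip_width: 0.003
```

play_rows(targets=[{"claw":1,"linear":[0.06,0,0],"rotation":[0,0,0]},{"claw":1,"linear":[0.06,0,0],"rotation":[0,0,0]},{"claw":1,"linear":[0.06,0,0],"rotation":[0,0,0]},{"claw":1,"linear":[0.06,0,0],"rotation":[0,0,0]}])

```text
time: 10.58
position: [0.6555, 0.1287, 0.2344]
tool_rot: [-1.269, 1.189, 1.267]
ft_force: [-1.7, -0.8, 7.5]
grip_width: 0.005
```

play_rows(targets=[{"claw":1,"linear":[0.08,0,0],"rotation":[0,0,0]},{"claw":1,"linear":[0.08,0,0],"rotation":[0,0,0]},{"claw":1,"linear":[0.08,0,0],"rotation":[0,0,0]},{"claw":1,"linear":[0.08,0,0],"rotation":[0,0,0]},{"claw":1,"linear":[0.08,0,0],"rotation":[0,0,0]}])

```text
time: 11.0
position: [0.6555, 0.1287, 0.2343]
tool_rot: [-1.272, 1.185, 1.261]
ft_force: [-3.6, -1.4, 6.0]
grip_width: 0.006
```

play_rows(targets=[{"claw":1,"linear":[0.14,0,0],"rotation":[0,0,0]},{"claw":1,"linear":[0.14,0,0],"rotation":[0,0,0]},{"claw":1,"linear":[0.14,0,0],"rotation":[0,0,0]},{"claw":1,"linear":[0.14,0,0],"rotation":[0,0,0]}])

```text
time: 11.33
position: [0.6555, 0.1287, 0.2308]
tool_rot: [-1.276, 1.182, 1.254]
ft_force: [-4.1, -1.1, 9.8]
grip_width: 0.007
```

play_rows(targets=[{"claw":1,"linear":[0.14,0,0],"rotation":[0,0,0]},{"claw":1,"linear":[0.14,0,0],"rotation":[0,0,0]},{"claw":1,"linear":[0.14,0,0],"rotation":[0,0,0]},{"claw":1,"linear":[0.14,0,0],"rotation":[0,0,0]},{"claw":1,"linear":[0.14,0,0],"rotation":[0,0,0]},{"claw":1,"linear":[0.14,0,0],"rotation":[0,0,0]},{"claw":1,"linear":[0.14,0,0],"rotation":[0,0,0]},{"claw":1,"linear":[0.14,0,0],"rotation":[0,0,0]}])

```text
time: 12.0
position: [0.6555, 0.1287, 0.2242]
tool_rot: [-1.285, 1.176, 1.241]
ft_force: [-4.7, -2.2, 10.3]
grip_width: 0.004
```

```bash
python3 -c "
from h import *
go((.66,.128,.215),.075+np.pi)"
```

```text
lin [ 0.37 -0.17 -0.03] rot [-0.002 -0.013  0.01 ] pos [0.6555 0.1287 0.2242] F [-4.66 -2.21 10.3 ] [-0.2   0.9  -0.02]
```

play_rows(targets=[{"claw":1,"linear":[0.14,0,0],"rotation":[0,-0.01,0.01]},{"claw":1,"linear":[0.14,0,0],"rotation":[0,-0.01,0.01]},{"claw":1,"linear":[0.14,0.03,0],"rotation":[0,0,0.01]},{"claw":1,"linear":[0.14,0.03,0],"rotation":[0,0,0]},{"claw":1,"linear":[0.14,0.03,0],"rotation":[0,0,0]},{"claw":1,"linear":[0.14,0.03,0],"rotation":[0,0,0]},{"claw":1,"linear":[0.14,0.03,0],"rotation":[0,0,0]},{"claw":1,"linear":[0.14,0.03,0],"rotation":[0,0,0]},{"claw":1,"linear":[0.14,0.03,0],"rotation":[0,0,0]},{"claw":1,"linear":[0.14,0.03,0],"rotation":[0,0,0]}])

```text
time: 12.83
position: [0.6555, 0.1291, 0.218]
tool_rot: [-1.253, 1.171, 1.265]
ft_force: [-2.3, -1.4, 9.5]
grip_width: 0.007
```

```bash
python3 -c "
from h import *
go((.66,.128,.212),.075+np.pi)"
```

```text
lin [ 0.24 -0.18 -0.06] rot [-0.004  0.006 -0.001] pos [0.6555 0.1291 0.218 ] F [-2.28 -1.42  9.47] [-0.17  0.44  0.01]
```

play_rows(targets=[{"claw":1,"linear":[0.14,0.02,0],"rotation":[0,0,0]},{"claw":1,"linear":[0.14,0.02,0],"rotation":[0,0,0]},{"claw":1,"linear":[0.14,0.02,0],"rotation":[0,0,0]},{"claw":1,"linear":[0.14,0.02,0],"rotation":[0,0,0]},{"claw":1,"linear":[0.14,0.02,0],"rotation":[0,0,0]},{"claw":1,"linear":[0.14,0.02,0],"rotation":[0,0,0]},{"claw":1,"linear":[0.14,0.02,0],"rotation":[0,0,0]},{"claw":1,"linear":[0.14,0.02,0],"rotation":[0,0,0]}])

```text
time: 13.5
position: [0.6556, 0.129, 0.2126]
tool_rot: [-1.264, 1.158, 1.245]
ft_force: [-3.5, -1.6, 9.6]
grip_width: 0.006
```

play_rows(targets=[{"claw":1,"linear":[0.14,0.02,0],"rotation":[0,0,0]},{"claw":1,"linear":[0.14,0.02,0],"rotation":[0,0,0]},{"claw":1,"linear":[0.14,0.02,0],"rotation":[0,0,0]},{"claw":1,"linear":[0.14,0.02,0],"rotation":[0,0,0]}])

```text
time: 13.83
position: [0.6556, 0.129, 0.2095]
tool_rot: [-1.27, 1.153, 1.235]
ft_force: [-3.2, -0.9, 9.8]
grip_width: 0.003
```

play_rows(targets=[{"claw":1,"linear":[0.14,0.02,0],"rotation":[0,0,0.01]},{"claw":1,"linear":[0.14,0.02,0],"rotation":[0,0,0.01]},{"claw":1,"linear":[0.14,0.02,0],"rotation":[0,0,0]}])

```text
time: 14.08
position: [0.6557, 0.1291, 0.2076]
tool_rot: [-1.26, 1.173, 1.251]
ft_force: [-2.9, -0.9, 9.5]
grip_width: 0.005
```

play_rows(targets=[{"claw":1,"linear":[0.14,0.02,0],"rotation":[0,0,0]},{"claw":1,"linear":[0.14,0.02,0],"rotation":[0,0,0]},{"claw":1,"linear":[0.14,0.02,0],"rotation":[0,0,0]}])

```text
time: 14.33
position: [0.6557, 0.1291, 0.206]
tool_rot: [-1.264, 1.169, 1.244]
ft_force: [-5.3, -2.2, 13.6]
grip_width: 0.003
```

```bash
python3 -c "
from h import *
go((.66,.128,.2),.075+np.pi)"
```

```text
lin [ 0.24 -0.17 -0.06] rot [-0.007 -0.001  0.009] pos [0.6557 0.1291 0.206 ] F [-5.25 -2.18 13.55] [-0.33  0.85 -0.02]
```

The force rises to 13.6 N at z 0.206 against a drag of 9.5 to 9.8 N, so the pad is bearing with about 3.9 N.

play_rows(targets=[{"claw":1,"linear":[0.14,0.02,0],"rotation":[0,0,0]},{"claw":1,"linear":[0.14,0.02,0],"rotation":[0,0,0]}])

```text
time: 14.5
position: [0.6557, 0.1291, 0.2059]
tool_rot: [-1.267, 1.166, 1.239]
ft_force: [-4.4, -2.0, 13.2]
grip_width: 0.007
```

play_rows(targets=[{"claw":1,"linear":[0.165,0.02,0],"rotation":[0,0,0]},{"claw":1,"linear":[0.165,0.02,0],"rotation":[0,0,0]},{"claw":1,"linear":[0.165,0.02,0],"rotation":[0,0,0]}])

```text
time: 14.75
position: [0.6557, 0.1291, 0.2051]
tool_rot: [-1.272, 1.162, 1.23]
ft_force: [-6.0, -1.8, 14.4]
grip_width: 0.002
```

play_rows(targets=[{"claw":1,"linear":[0.175,0.02,0],"rotation":[0,0,0]},{"claw":1,"linear":[0.175,0.02,0],"rotation":[0,0,0]}])

```text
time: 14.92
position: [0.6557, 0.1291, 0.2047]
tool_rot: [-1.275, 1.159, 1.224]
ft_force: [-5.9, -2.6, 15.3]
grip_width: 0.004
```

```bash
python3 -c "
from h import *
for i in range(2):
  get_image('top'); go((.66,.128,.2),.075+np.pi)"
```

```text
lin [ 0.2  -0.16 -0.05] rot [-0.009 -0.005  0.022] pos [0.6557 0.1291 0.2048] F [-5.73 -2.29 15.38] [-0.39  1.19 -0.01]
lin [ 0.2  -0.16 -0.05] rot [-0.009 -0.005  0.022] pos [0.6557 0.1291 0.2047] F [-5.83 -2.34 15.89] [-0.36  1.22 -0.06]
```

Total force is 15.5 N against a drag of about 9.7 N, so the pad holds about 6 N. Now I let go, straight up.

play_rows(targets=[{"claw":1,"linear":[-0.2,0,0],"rotation":[0,0,0]},{"claw":1,"linear":[-0.5,0,0],"rotation":[0,0,0]},{"claw":1,"linear":[-0.8,0,0],"rotation":[0,0,0]},{"claw":1,"linear":[-0.8,0,0],"rotation":[0,0,0]},{"claw":1,"linear":[-0.8,0.3,0],"rotation":[0,0,0]},{"claw":1,"linear":[0,0.9,0],"rotation":[0,0,0]},{"claw":1,"linear":[0,0.9,0],"rotation":[0,0,0]},{"claw":1,"linear":[0,0.9,0],"rotation":[0,0,0]},{"claw":1,"linear":[0,0.9,0],"rotation":[0,0,0]},{"claw":1,"linear":[0,0,0],"rotation":[0,0,0]}])

```text
time: 15.85
position: [0.554, 0.1253, 0.2886]
tool_rot: [-1.277, 1.151, 1.221]
ft_force: [-0.0, 1.1, 0.3]
grip_width: 0.007
```

```bash
python3 - <<'E'
from h import *
im=get_image('scene');cv2.imwrite('pics/c6.png',cv2.resize(im[190:330,170:380],(800,533)))
s=get_state();print(s['position'],s['ft_force'],s['time'])
E
```

```text
[0.55586294 0.1248822  0.28895528] [ 0.56928815  0.05166463 -0.28053395] 15.9
```

View pics/c6.png

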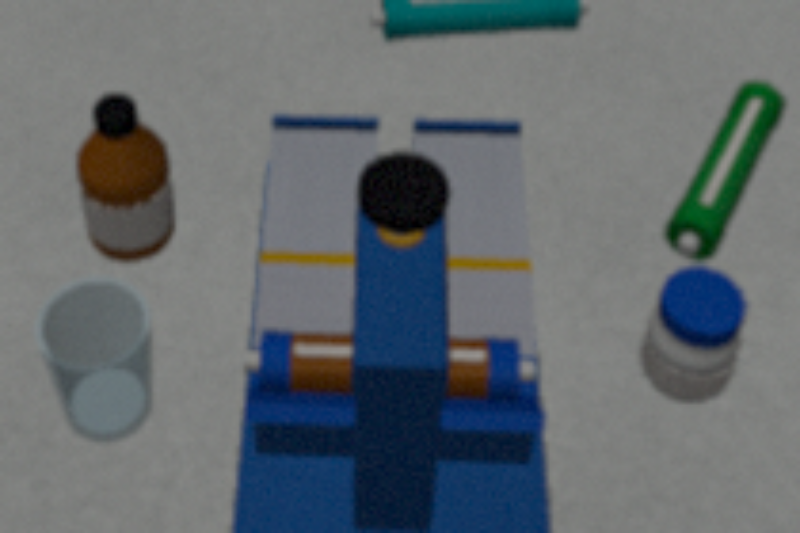

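The column sits in the vee (px 250 to 535, y 365), intact. The cap is down (403,190), the glassware has not moved and the robot is clear. I hand the job in.

```bash
python3 -c "
from bench import *
print(close_job())"
```

```text
the job is handed in; nothing more can be done
None
```

I rolled the amber column over the sill with the two open fingers, and it ran down into the vee by itself and came to rest there untouched. I then pressed the ram down with the fingers closed, let go, and handed the job in at 15.9 s.

- **Rolling:** the highest push I read was 1.8 N. Force is only reported at the end of each move, so brief peaks in between would not show.
- **Centring:** the picture after it settled shows the column level in the vee, about 2 mm off centre along its length.
- **Pressing:** the ram's drag was about 9.7 N. The pad met the column with the cap at z ≈ 0.2075 m, and I stopped at z = 0.2047 m with 15.3 to 15.9 N in total.
- **Pad force:** the two estimates differ slightly. The force reading gives about 6 N on the column. The travel past contact, 2.8 mm, gives about 7 N; both are well under the 15 N limit.
- **Side force:** while pressing, the fingertip also pushed sideways on the cap with up to about 6 N, because it stood about 4 mm off the ram's axis.
- **Last picture:** the column is still seated, the ram has stayed down, the beaker, bottle and jar stand where they were, and the robot is clear with no contact force.

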